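# Load the torch battery into its spring charger

### The arm

A 6-joint arm with a two-finger parallel gripper is mounted at the origin on the work surface. World frame = base frame: x ahead of the robot, y to its left, z up, the work surface at z = 0. Lengths are in m, angles in rad, forces in N, time in s.
With the tool pointing down it reaches from about 0.35 to 0.975 m from the base axis. Payload 4.9 kg.
Tool frame: the origin (TCP) lies midway between the tips of the shut fingers; the grasp point (between the pads) lies 19 mm behind it; z points along the fingers, y is the line along which they close (so a half turn about z gives the same grasp; the last joint's range is limited). The gripper opens to 85 mm and grips with 20 to 120 N. Pads are 22 mm wide; open, the fingers measure 114 mm over their backs; the gripper's body (76 mm by 85 mm) begins 54 mm behind the grasp point. The pads swing forward as they close: fully open they stand 13 mm farther back than shut.
Start: joints at [-1.284, 0.053, 1.613, -0, 1.476, -0.119], TCP at [0.247, -0.574, 0.231] pointing down, gripper open.
Joint ranges: [-3.01, 3.01], [-1.01, 2.22], [0.06, 2.58], [-1.02, 4.17], [0.09, 2.62], [-3.14, 3.14]. Speed limits (rad/s): [2.57, 2.57, 3.14, 3.14, 3.14, 3.14].

### API

Orientations are given as a unit quaternion [w, x, y, z].
In Python, from plant import state, grab_frame, job_done, cut_out, place_of gives the robot as it stands.
- The arm moves only by the tool jog_arm, never from a script. Its argument "motion" is text: rows parted by semicolons, each of 7 numbers parted by spaces: the opening in per cent of the stroke, from 0 (shut) to 100 (fully open), then the shift along the tool's x, y, z as a fraction of full scale, then the turn, a rotation vector about the tool's x, y, z as a fraction of full scale. A call has exactly 5 rows; each row is the pose to reach, as a shift and turn from the pose commanded when the call began, along the tool's axes at that moment; what a row does not reach only later rows make up. Full scale, the value 1, is 50 cm for a shift and 1.5 rad for a turn. A row lasts 1/8 s, in which the tool goes at most 62.5 mm and 10.7 degrees, less where a joint would pass 70% of its speed; a pose out of reach is approached as far as the arm can. A call with a number of a shift or a turn outside -1 to 1 is refused whole. A call with a gripper value outside its range is refused whole. The fingers move at their own pace and stop on an object; the grip force is fixed at half the most. Time passes only in rows, so rows that repeat a pose let the fingers close, or fill a call up. It gives the time, the measured TCP pose, the force, the opening and the grip force at its end, in the units of the state.
- state(): the state, without advancing time (a new reading comes with each control period).
- grab_frame(name): name is "scene" or "top" or "wrist"; returns a dict with "color" (480x640x3 uint8, red, green, blue), "range_z" (480x640 float32, m along the optical axis (not along the pixel's ray), 0 where there is no reading), "intrinsics" (3x3 intrinsics, pixels), "world_from_camera" (4x4, takes a point from camera to world coordinates). Camera axes: x right, y up, looking along -z (the intrinsics and any distortion apply to the point x, -y, -z); pixel columns grow to the right and rows downward; lengths in m; the calibration is good to about 2 mm. A picture is of the moment at which its call begins.
- job_done(): hands the job in; it is judged then, once.
Trained networks look in the newest picture that a camera, given by its name, has taken for a name from the list of things; names that differ only in an ending like _2 or _b are one class to them, and where a whole thing is asked for, a point or a joint stands for the part that bears it (a point fixed in the world has none). Each returns a list of dicts, best first, with "p" (0 to 1); they miss things now and then, are a little off and sometimes report something else, mostly with a low value. They report only what shows in the picture. A call takes as long as a camera call. They do not tell look-alikes from the thing itself.
- cut_out(camera, thing): "pixels" (480x640 bool, what is visible of it).
- place_of(camera, thing): "at" ([x, y, z] in m, in world coordinates, good to about 4 mm: a listed point, or the origin of a listed thing).
The state is a dict: "time": time; "joint_pos": joint angles; "joint_vel": joint speeds; "joint_efforts": joint torques, N m; "tool_pos": TCP position; "tool_rot": TCP orientation; "contact_force": force on the tool from outside, world axes, zero at the start; "ft_torque": the same for the moment, N m; "gripper_width": opening from 0.0 (shut) to 1.0 (fully open); "grasp_force": force on a finger pad.
Only numpy, scipy, OpenCV 4.12 (cv2) and the standard library are available. Lean on these libraries where they do the work, as an engineer would, in place of code of your own. Each camera call takes 0.05 s, during which the arm holds its last target. There are 200 camera calls.

### The job

Take the battery stick from its wooden rest and load it into the bench charger: set its flat end against the sprung plunger first, push the spring in, then tip the nub end down behind the contact plate so the stick lies fully down in both supports, level and gripped between spring and plate. Be gentle: do not ram the plunger against its stop, and leave the hammer, spool and steel offcut where they are.

Things in the scene. Friction and masses are not known exactly. Their poses are not given: they have to be found in the camera images.
- cell: Grey battery stick, a rigid 190 g (about; it varies) cylinder 30 mm in diameter and 110 mm long overall: a 106 mm body with a steel nub 12 mm in diameter and 4 mm long on one end; the other end is flat. Origin on the axis at mid overall length; +x runs along the axis towards the nub. Its roll about x is arbitrary.
- nub_end (a point): Outer face of the nub, on the stick's axis, 55 mm from the stick's origin.
- flat_end (a point): Flat end face, on the stick's axis, 55 mm from the stick's origin. While the nub end is still raised, press on the charger with less than 20 N in all.
- rest: Fixed wooden storage rest: foot 110 x 64 x 10 mm with two V supports, each 16 mm long along x, 36 mm either side of the middle. Origin at the centre of the underside, x along the stick. The stick lies in it with its axis 42 mm above the table, about centred; the middle 50 mm between the supports is open to fingers from above, down to 10 mm above the table.
- charger: Charger's fixed foot, steel plate 216 x 84 x 8 mm. Origin: centre of its underside on the table; z up, +x along the bay from plunger to contact plate. A black bay unit (base 168 x 52 mm) is clamped on it up to 8 mm either way along x from nominal; this offset is NOT measured: find it by feel or camera. The stick's contact forces on it, added up, stay under 30 N.
- plunger_nominal (a point): Nominal centre of the free plunger's face, 46 mm to -x of the charger's origin, 48 mm above the table. Plunger: steel disc 16 mm across facing +x; it yields 16 mm towards -x, then meets a hard stop. Spring 0.7 N/mm, 1.4 N preload (about 12.6 N at the stop). Behind it the spring block, 20 to 42 mm to -x of this point, 44 mm wide, top 64 mm above the table. Shifts with the bay unit.
- seat_nominal (a point): Nominal middle of the seated stick, 48 mm above the charger origin. Seated, the stick lies level in two grey 45-degree V supports (from -56 to -28 and 30 to 50 mm along x, tops about 43 mm above the table), nub on the contact plate, flat end holding the plunger 9 mm in (about 7.7 N). Between the supports fingers have room from above, down to 16 mm over the table. Shifts with the bay unit.
- plate_nominal (a point): Nominal nub contact point on the contact plate's inner face, 55 mm to +x of the charger's origin, 48 mm above the table. The plate is 8 mm thick, 40 mm wide, its top 52 mm above the table: the nub must pass over it with the stick tilted, then drop behind it. Shifts with the bay unit.
- hammer: Bystander: hammer lying on the table, 260 mm long, handle towards -x of its own frame. Leave alone.
- spool: Bystander: copper wire spool standing on the table, 64 mm diameter, 42 mm high; origin at the centre of its underside. Leave alone.
- offcut: Bystander: square steel plate 110 x 110 x 8 mm with a 50 mm square hole, lying flat; origin at the centre of its underside. Leave alone.
Things that resemble listed ones, but are neither listed nor needed, are in the scene too. There is more than one size of the cell; the job needs the smallest.

How it is judged:
On the way:
1. the flat end is down in the bay at the plunger while the nub end is still raised (x of flat_end in the frame of charger between -0.075 and -0.035 m and y of flat_end in the frame of charger between -0.01 and 0.01 m and height (world z) of flat_end below 0.058 m and height (world z) of nub_end above 0.058 m), for 0.05 s.
At the end, for the whole second after the job is handed in: The stick lies released and at rest in the charger bay, nub towards the contact plate: axis 48 mm above the table within 3 mm, within 3 mm of the middle line, level within 0.04 rad and along the bay within 0.05 rad, its middle within 11 mm of the charger's middle (z of cell in the frame of charger between 0.045 and 0.051 m and y of cell in the frame of charger between -0.003 and 0.003 m and x of cell in the frame of charger between -0.011 and 0.011 m and x of nub_end in the frame of charger above 0.03 m and angle between cell's own x axis and vertical between 1.5308 and 1.6108 rad and angle between the x axis of cell and the x axis of charger, either way round below 0.05 rad and linear speed of cell below 0.01 m/s and angular speed of cell below 0.2 rad/s); the robot touches nothing.
It fails at once if the stick presses on the charger (plunger, plate and supports added up) with more than 30 N (contact force between cell and charger above 30 N).
It fails at once if the stick is rammed: it presses on the charger with more than 20 N (all contacts added up) while the nub end is still raised (contact force between cell and charger above 20 N and height (world z) of nub_end above 0.058 m).
It fails at once if the hammer is moved more than 15 mm (distance of hammer from where it was at the start of the episode above 0.015 m).
It fails at once if the spool is moved more than 15 mm (distance of spool from where it was at the start of the episode above 0.015 m).
It fails at once if the offcut is moved more than 15 mm (distance of offcut from where it was at the start of the episode above 0.015 m).
It also fails if it takes over 54 s, if anything falls off the work surface, if the arm or the gripper's body presses on something with over 40 N, if the wrist force passes 120 N, or if a joint passes its speed limit or range.

## Working session

There is one attempt and no reset: what is moved stays moved. The work goes in short steps, Python scripts to look and compute and a tool call to move; the robot and the scene stay as the last step left them, time stands still between calls to the robot, and variables do not carry over. Pictures are saved under pics/ and viewed, at most 10 in all, crops included, and the job is handed in when it is done.

Besides the shell and the picture viewer there is one more tool, called after "Call:" as name(argument=value, ...) on one line, values as JSON. jog_arm: Moves the arm, as the interface text tells. Shift numbers are shares of 50 cm and turn numbers shares of 1.5 rad, none past 1 either way. Its arguments: {"type":"object","properties":{"motion":{"type":"string"}},"required":["motion"]}

```bash
mkdir -p pics; cat > h.py <<'E'
import numpy as np,cv2
from plant import *
def world(f,px):
    K=np.array(f["intrinsics"]);T=np.array(f["world_from_camera"]);z=f["range_z"]
    out=[]
    for u,v in px:
        d=float(z[int(v),int(u)]);out.append((T@[(u-K[0,2])/K[0,0]*d,-(v-K[1,2])/K[1,1]*d,-d,1])[:3])
    return np.array(out)
def cloud(f):
    K=np.array(f["intrinsics"]);T=np.array(f["world_from_camera"]);d=f["range_z"]
    v,u=np.mgrid[:480,:640]
    P=np.stack([(u-K[0,2])/K[0,0]*d,-(v-K[1,2])/K[1,1]*d,-d,np.ones_like(d)],-1)@T.T
    return P[...,:3]
def save(f,n): cv2.imwrite('pics/'+n,f["color"][...,::-1])
E
python3 - <<'E'
from h import *
s=state();print(s)
for c in("scene","top"):
    f=grab_frame(c);save(f,c+'1.png');print(c,np.round(f["intrinsics"],1).tolist(),np.round(f["world_from_camera"],3).tolist())
    for t in("cell","charger","rest","hammer","spool","offcut","nub_end","flat_end","plunger_nominal","seat_nominal","plate_nominal"):
        print(t,[(round(r["p"],2),np.round(r["at"],3).tolist()) for r in place_of(c,t)])
    for t in("cell","rest"):
        for r in cut_out(c,t):
            m=np.array(r["pixels"]);v,u=np.nonzero(m);print(' cut',t,round(r["p"],2),u.mean().round(),v.mean().round(),m.sum())
E
```

```text
{'time': 0.0, 'joint_pos': array([-1.28402168e+00,  5.33303181e-02,  1.61429803e+00,  3.47097891e-05,
        1.47597101e+00, -1.19003173e-01]), 'joint_vel': array([ 0.0008461 ,  0.00049947, -0.00018487,  0.00183169,  0.00058248,
       -0.00020596]), 'joint_efforts': array([-7.67516849e-04, -3.93677866e+01, -3.70175850e+01, -5.99715077e-05,
        7.10883178e-03, -4.07617875e-06]), 'tool_pos': array([ 0.24654065, -0.5736496 ,  0.23007705]), 'tool_rot': array([-1.00127212e-03,  9.79488393e-01,  2.01498092e-01, -6.68537871e-05]), 'contact_force': array([-1.12957138,  0.13303946, -0.01768731]), 'ft_torque': array([-0.0090319 , -0.00596262, -0.03162419]), 'grasp_force': 0.0, 'gripper_width': 1.0040780222120524}
scene [[489.7, 0.0, 325.2], [0.0, 489.7, 238.4], [0.0, 0.0, 1.0]] [[0.7, -0.541, 0.466, 1.099], [0.714, 0.521, -0.468, -0.552], [0.01, 0.66, 0.751, 0.909], [0.0, 0.0, 0.0, 1.0]]
cell [(0.75, [0.692, 0.233, 0.018]), (0.73, [0.52, 0.24, 0.042]), (0.55, [0.533, 0.09, 0.022])]
charger [(0.61, [0.543, -0.233, -0.002]), (0.26, [0.468, 0.423, -0.001])]
rest []
hammer [(0.92, [0.47, 0.4
[... 857 characters left out ...]
42]), (0.75, [0.528, 0.087, 0.021])]
charger [(0.75, [0.544, -0.229, -0.003]), (0.71, [0.47, 0.425, 0.0])]
rest [(0.92, [0.517, 0.237, 0.003])]
hammer [(0.86, [0.469, 0.426, -0.002]), (0.71, [0.54, -0.23, -0.001])]
spool [(0.96, [0.708, 0.001, -0.006])]
offcut [(0.9, [0.476, -0.424, -0.003])]
nub_end [(0.76, [0.567, 0.017, 0.022]), (0.56, [0.629, 0.187, 0.022])]
flat_end [(0.92, [0.463, 0.244, 0.042]), (0.56, [0.503, 0.159, 0.021]), (0.55, [0.746, 0.286, 0.023])]
plunger_nominal [(0.57, [0.499, -0.23, 0.047])]
seat_nominal [(0.89, [0.547, -0.23, 0.047])]
plate_nominal [(0.62, [0.598, -0.228, 0.047])]
 cut cell 0.96 226.0 269.0 544
 cut cell 0.77 229.0 205.0 862
 cut rest 0.93 230.0 270.0 571
```

View images.

View pics/scene1.png

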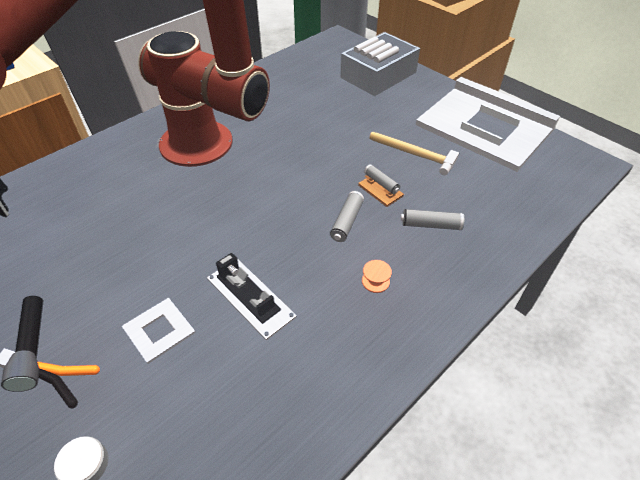

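```bash
python3 - <<'E'
from h import *
for c in("scene","top"):
    f=grab_frame(c);P=cloud(f);
    # stick in rest: points z>0.045 near rest
    for nm,cx,cy,hx,hy,z0 in(("stick",.52,.24,.09,.04,.046),("chg",.543,-.23,.12,.05,.03),("plate+block",.543,-.23,.12,.05,.049),("foot",.543,-.23,.13,.06,.004)):
        m=(abs(P[...,0]-cx)<hx)&(abs(P[...,1]-cy)<hy)&(P[...,2]>z0)&(P[...,2]<.09)
        p=P[m]
        r=cv2.minAreaRect((p[:,:2]*1000).astype(np.float32))
        print(c,nm,m.sum(),np.round(r[0],1),np.round(r[1],1),round(r[2],2),'z99',np.percentile(p[:,2],[50,99]).round(4))
    m=(abs(P[...,1]+.23)<.012)&(abs(P[...,0]-.543)<.12)
    p=P[m];b=np.round(p[:,0]/.004).astype(int)
    print([(int(k*4),round(1000*np.median(p[b==k,2]))) for k in np.unique(b)])
f=grab_frame("scene");c=f["color"]
im=np.hstack([cv2.resize(c[140:250,310:440],(400,338),interpolation=2),cv2.resize(c[240:350,60:190]*1,(400,338),interpolation=2)])
cv2.imwrite('pics/crop1.png',im[...,::-1])
K=f["intrinsics"];T=np.linalg.inv(f["world_from_camera"])
q=T@[.543,-.23,.03,1];print(K[0][0]*q[0]/-q[2]+K[0][2],-K[1][1]*q[1]/-q[2]+K[1][2])
E
```

```text
scene stick 351 [519.6 238.8] [ 30.4 113. ] 85.45 z99 [0.0552 0.061 ]
scene chg 844 [ 533.8 -229.1] [ 45.3 154. ] 88.45 z99 [0.0452 0.0682]
scene plate+block 369 [ 533.6 -229.9] [ 44.1 153.5] 88.2 z99 [0.0595 0.0689]
scene foot 3407 [ 542.7 -230.4] [257.7 119.5] 0.24 z99 [0.0155 0.0668]
[(424, 2), (428, 2), (432, 2), (440, 10), (460, 65), (464, 67), (468, 67), (472, 65), (476, 63), (480, 53), (484, 52), (488, 51), (492, 37), (496, 39), (500, 44), (504, 28), (508, 34), (512, 29), (516, 26), (520, 18), (524, 17), (528, 18), (532, 18), (536, 17), (540, 16), (544, 17), (548, 17), (552, 17), (556, 18), (560, 17), (564, 17), (568, 18), (572, 18), (576, 35), (580, 35), (584, 34), (588, 36), (592, 39), (600, 52), (604, 53), (608, 36), (612, 18), (616, 18), (620, 15), (624, 10), (628, 10), (632, 10), (636, 10), (640, 9), (644, 9), (648, 9), (652, 8), (656, 3), (660, 2), (664, 2)]
top stick 439 [517.2 238.3] [ 29.1 108.9] 86.07 z99 [0.0544 0.0616]
top chg 487 [ 533.5 -231.3] [ 42.5 150.7] 87.65 z99 [0.0471 0.0702]
top plate+block 218 [ 533.2 -231.7] [ 42.1 150.2] 87.36 z99 [0.0627 0.0703]
top foot 2539 [ 543.9 -230. ] [119.4 256.8] 89.8 z99 [0.0123 0.0665]
[(424, -1), (428, -1), (432, 1), (436, 2), (440, 7), (444, 7), (448, 9), (452, 8), (456, 16), (460, 64), (464, 64), (468, 65), (472, 65), (476, 65), (480, 62), (484, 48), (488, 19), (492, 38), (496, 51), (500, 34), (504, 31), (508, 34), (512, 32), (516, 33), (520, 17), (524, 15), (528, 15), (532, 16), (536, 16), (540, 16), (544, 15), (548, 18), (552, 16), (556, 15), (560, 16), (564, 15), (568, 15), (572, 14), (576, 25), (580, 33), (584, 32), (588, 32), (592, 32), (596, 31), (600, 28), (604, 52), (608, 51), (616, 15), (620, 17), (624, 9), (628, 8), (632, 8), (636, 9), (640, 7), (644, 7), (648, 8), (652, 7), (656, -2), (660, 1), (664, -1)]
247.93194680671544 289.6413890292108
```

View pics/crop1.png

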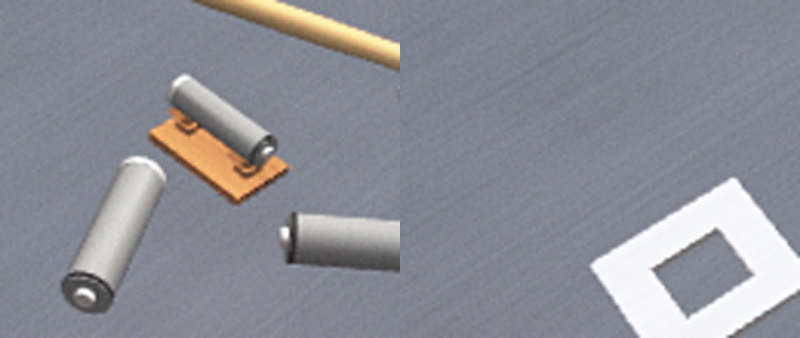

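```bash
cat >> h.py <<'E'
from scipy.spatial.transform import Rotation as R
def rot(q): return R.from_quat([q[1],q[2],q[3],q[0]])
def tgt(yaw,tilt=0):
    # tool x along world yaw, z down; tilt>0 raises the +x end
    return R.from_euler('z',yaw)*R.from_euler('y',-tilt)*R.from_matrix(np.diag([1.,-1,-1]))
def plan(pos,yaw,tilt=0,p0=None,R0=None):
    s=state();p0=s["tool_pos"] if p0 is None else p0;R0=rot(s["tool_rot"]) if R0 is None else R0
    d=R0.inv().apply(np.array(pos)-p0)/.5; w=(R0.inv()*tgt(yaw,tilt)).as_rotvec()/1.5
    print("shift",d.round(4),"turn",w.round(4))
E
python3 -c "
from h import *
plan([.49,-.23,.33],-.03)"
```

```text
shift [ 0.7188 -0.4405 -0.1974] turn [0.     0.     0.2905]
```

Call:
jog_arm(motion="100 0.72 -0.44 -0.2 0 0 0.29;100 0.72 -0.44 -0.2 0 0 0.29;100 0.72 -0.44 -0.2 0 0 0.29;100 0.72 -0.44 -0.2 0 0 0.29;100 0.72 -0.44 -0.2 0 0 0.29")

```text
time: 2.17
tool_pos: [0.423, -0.3249, 0.304]
tool_rot: [0.0, 1.0, -0.015, 0.0]
contact_force: [0.6, -0.8, -0.5]
gripper_width: 1.0
grasp_force: 0.0
```

Call:
jog_arm(motion="100 0 0 0 0 0 0;100 0 0 0 0 0 0;100 0 0 0 0 0 0;100 0 0 0 0 0 0;100 0 0 0 0 0 0")

```text
time: 2.8
tool_pos: [0.4216, -0.3273, 0.3029]
tool_rot: [-0.0, 1.0, -0.015, -0.0]
contact_force: [0.7, -0.5, -0.5]
gripper_width: 0.999
grasp_force: 0.0
```

```bash
python3 - <<'E'
from h import *
plan([.49,-.23,.33],-.03)
f=grab_frame("wrist");save(f,'w1.png');print(np.round(f["intrinsics"],1).tolist(),np.round(f["world_from_camera"],3).tolist(),state()["tool_pos"])
E
```

```text
shift [ 0.1306 -0.1986 -0.0542] turn [-0.0003  0.0003 -0.0004]
[[386.1, 0.0, 312.9], [0.0, 386.1, 240.6], [0.0, 0.0, 1.0]] [[-0.031, 0.965, 0.262, 0.488], [-1.0, -0.03, -0.007, -0.329], [0.001, -0.262, 0.965, 0.447], [0.0, 0.0, 0.0, 1.0]] [ 0.42177345 -0.32713612  0.30299176]
```

```bash
python3 - <<'E'
from h import *
plan([.59,-.23,.23],-.03)
E
```

```text
shift [ 0.3304 -0.2044  0.1459] turn [-0.0002  0.0002 -0.0003]
```

Call:
jog_arm(motion="100 0.33 -0.204 0.146 0 0 0;100 0.33 -0.204 0.146 0 0 0;100 0.33 -0.204 0.146 0 0 0;100 0.33 -0.204 0.146 0 0 0;100 0.33 -0.204 0.146 0 0 0")

```text
time: 3.48
tool_pos: [0.5901, -0.2291, 0.2293]
tool_rot: [-0.0, 1.0, -0.014, -0.001]
contact_force: [-0.4, 0.8, 0.5]
gripper_width: 0.998
grasp_force: 0.0
```

```bash
python3 - <<'E'
from h import *
f=grab_frame("wrist");save(f,'w2.png');print(state()["tool_pos"],state()["joint_vel"].round(3))
np.savez('w2.npz',**f)
P=cloud(f)
def rect(P,m,n):
    p=P[m]; r=cv2.minAreaRect((p[:,:2]*1000).astype(np.float32));print(n,m.sum(),np.round(r[0],1),np.round(r[1],1),round(r[2],2),'z',np.percentile(p[:,2],[5,50,95]).round(4))
N=(abs(P[...,0]-.543)<.14)&(abs(P[...,1]+.23)<.08)
rect(P,N&(P[...,2]>.06)&(P[...,2]<.075),'block')
rect(P,N&(P[...,2]>.047)&(P[...,2]<.056)&(P[...,0]>.585),'plate')
rect(P,N&(P[...,2]>.005)&(P[...,2]<.011),'foot')
rect(P,N&(P[...,2]>.013)&(P[...,2]<.019),'base')
rect(P,N&(P[...,2]>.038)&(P[...,2]<.047)&(P[...,0]>.56)&(P[...,0]<.598),'vsup')
for t in("charger","plunger_nominal","seat_nominal","plate_nominal"):
        print(t,[(round(r["p"],2),np.round(r["at"],3).tolist()) for r in place_of("wrist",t)])
E
```

```text
[ 0.5897545 -0.2299847  0.230391 ] [-0.021 -0.027 -0.001 -0.001  0.001  0.   ]
block 1155 [ 469.8 -228.2] [43.7 22.6] 87.98 z [0.062  0.0653 0.0674]
plate 485 [ 605.5 -231.3] [39.4  8.2] 88.22 z [0.0515 0.0531 0.0544]
foot 8277 [ 546.2 -230. ] [ 84.2 215.8] 88.59 z [0.008  0.0092 0.0104]
base 4590 [ 546.3 -231.3] [ 76.1 206.7] 88.41 z [0.0159 0.0172 0.0184]
vsup 585 [ 586.3 -230.9] [41.6 20.3] 88.62 z [0.0385 0.0422 0.045 ]
charger [(0.79, [0.548, -0.227, 0.0]), (0.65, [0.714, 0.004, -0.001]), (0.35, [0.601, -0.231, 0.048])]
plunger_nominal [(0.96, [0.497, -0.227, 0.045])]
seat_nominal [(0.65, [0.546, -0.226, 0.046])]
plate_nominal [(0.86, [0.602, -0.23, 0.052])]
```

View pics/w2.png

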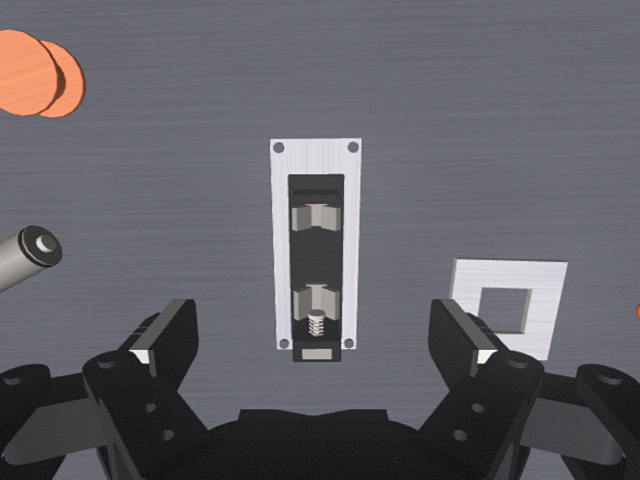

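```bash
python3 - <<'E'
from h import *
plan([.562,.239,.23],-.075)
E
```

```text
shift [-0.0842 -0.9374  0.0021] turn [ 0.0007 -0.001   0.0293]
```

Call:
jog_arm(motion="100 -0.084 -0.937 0 0 0 0.03;100 -0.084 -0.937 0 0 0 0.03;100 -0.084 -0.937 0 0 0 0.03;100 -0.084 -0.937 0 0 0 0.03;100 -0.084 -0.937 0 0 0 0.03")

```text
time: 4.35
tool_pos: [0.5709, 0.0833, 0.2314]
tool_rot: [0.0, 0.999, -0.038, 0.001]
contact_force: [0.6, 0.0, -0.0]
gripper_width: 0.999
grasp_force: 0.0
```

```bash
python3 - <<'E'
from h import *
plan([.562,.239,.23],-.075)
E
```

```text
shift [-0.0415 -0.3091  0.0028] turn [-0.     -0.0015 -0.0006]
```

Call:
jog_arm(motion="100 -0.041 -0.31 0.002 0 0 0;100 -0.041 -0.31 0.002 0 0 0;100 -0.041 -0.31 0.002 0 0 0;100 -0.041 -0.31 0.002 0 0 0;100 -0.041 -0.31 0.002 0 0 0")

```text
time: 4.97
tool_pos: [0.5626, 0.2374, 0.2297]
tool_rot: [0.0, 0.999, -0.038, 0.0]
contact_force: [-0.8, -0.2, 0.5]
gripper_width: 1.002
grasp_force: 0.0
```

```bash
python3 - <<'E'
from h import *
f=grab_frame("wrist");save(f,'w3.png');s=state();print(s["tool_pos"],s["joint_vel"].round(3))
P=cloud(f)
def rect(m,n):
    p=P[m]; r=cv2.minAreaRect((p[:,:2]*1000).astype(np.float32));print(n,m.sum(),np.round(r[0],1),np.round(r[1],1),round(r[2],2),'z',np.percentile(p[:,2],[5,50,95,99]).round(4))
N=(abs(P[...,0]-.518)<.08)&(abs(P[...,1]-.239)<.05)
rect(N&(P[...,2]>.044)&(P[...,2]<.07),'stick');rect(N&(P[...,2]>.052)&(P[...,2]<.07),'top');rect(N&(P[...,2]>.007)&(P[...,2]<.013),'rest')
for t in("cell","nub_end","flat_end"):
        print(t,[(round(r["p"],2),np.round(r["at"],3).tolist()) for r in place_of("wrist",t)])
E
```

```text
[0.56266153 0.23716678 0.22969897] [-0.006  0.001  0.002  0.004 -0.002  0.001]
stick 3873 [518.2 240.3] [ 29.8 110.4] 86.04 z [0.0479 0.056  0.0585 0.0591]
top 3151 [516.2 240.5] [ 25.1 106.5] 86.26 z [0.0528 0.0566 0.0586 0.0592]
rest 3168 [517.3 240.5] [ 64.1 110. ] 85.98 z [0.0098 0.0112 0.0124 0.0128]
cell [(0.72, [0.532, 0.09, 0.018]), (0.68, [0.687, 0.23, 0.025]), (0.6, [0.518, 0.237, 0.039])]
nub_end [(0.76, [0.576, 0.234, 0.043]), (0.7, [0.628, 0.188, 0.024]), (0.63, [0.569, 0.019, 0.022])]
flat_end [(0.75, [0.712, 0.002, -0.002]), (0.73, [0.497, 0.162, 0.024]), (0.67, [0.465, 0.243, 0.043])]
```

```bash
python3 - <<'E'
from h import *
plan([.518,.2403,.12],-.068);plan([.518,.2403,.02],-.068)
E
```

```text
shift [-0.0896  0.0007  0.2189] turn [ 0.     -0.0002 -0.0054]
shift [-0.0897  0.0007  0.4189] turn [ 0.     -0.0002 -0.0054]
```

Call:
jog_arm(motion="100 -0.09 0 0.12 0 0 -0.005;100 -0.09 0 0.22 0 0 -0.005;100 -0.09 0 0.3 0 0 -0.005;100 -0.09 0 0.37 0 0 -0.005;100 -0.09 0 0.42 0 0 -0.005")

```text
time: 5.8
tool_pos: [0.5168, 0.2408, 0.0174]
tool_rot: [0.0, 0.999, -0.034, -0.001]
contact_force: [-0.4, -0.1, -0.3]
gripper_width: 1.005
grasp_force: 0.0
```

Call:
jog_arm(motion="100 0 0 0 0 0 0;0 0 0 0 0 0 0;0 0 0 0 0 0 0;0 0 0 0 0 0 0;0 0 0 0 0 0 0")

```text
time: 6.42
tool_pos: [0.5183, 0.2397, 0.021]
tool_rot: [0.003, 0.999, -0.033, 0.0]
contact_force: [-2.8, -10.1, 8.0]
gripper_width: 0.331
grasp_force: 58.7
```

Call:
jog_arm(motion="0 0 0 0 0 0 0;0 0 0 0 0 0 0;0 0 0 0 0 0 0;0 0 0 0 0 0 0;0 0 0 0 0 0 0")

```text
time: 7.05
tool_pos: [0.5183, 0.2398, 0.021]
tool_rot: [0.002, 0.999, -0.033, 0.0]
contact_force: [-2.8, -11.4, 8.1]
gripper_width: 0.335
grasp_force: 58.7
```

Call:
jog_arm(motion="0 0 0 -0.05 0 0 0;0 0 0 -0.15 0 0 0;0 0 0 -0.27 0 0 0;0 0 0 -0.36 0 0 0;0 0 0 -0.36 0 0 0")

```text
time: 7.68
tool_pos: [0.5201, 0.2428, 0.205]
tool_rot: [-0.002, 0.999, -0.033, 0.005]
contact_force: [0.8, -1.0, -2.2]
gripper_width: 0.335
grasp_force: 59.6
```

```bash
cat >> h.py <<'E'
def stickfit():
    f=grab_frame("wrist");s=state();P=cloud(f)
    T=rot(s["tool_rot"]).inv().apply((P.reshape(-1,3)-s["tool_pos"]))*1000
    T=T[(f["range_z"].reshape(-1)>0)]
    m=(abs(T[:,0])<75)&(abs(T[:,1])<16)&(T[:,2]<0)&(T[:,2]>-60)
    T=T[m];b=np.round(T[:,0]/5).astype(int)
    print([(int(k*5),int((b==k).sum()),np.percentile(T[b==k,2],[5,50]).round(1).tolist(),np.round([T[b==k,1].min(),T[b==k,1].max()],1).tolist()) for k in np.unique(b)])
    print('ends',T[:,0].min(),T[:,0].max());return f,T
E
python3 - <<'E'
from h import *
f,T=stickfit();save(f,'w4.png');s=state();print({k:s[k] for k in("tool_pos","grasp_force","gripper_width","contact_force")})
plan([.54,-.23,.25],-.026,.25)
E
```

```text
[(-30, 1, [-28.0, -28.0], [13.3, 13.3]), (-25, 68, [-33.6, -30.6], [-16.0, 13.3]), (-20, 738, [-40.7, -37.8], [-15.8, 13.1]), (-15, 1052, [-40.8, -38.8], [-16.0, 13.3]), (-10, 1197, [-41.4, -39.0], [-16.0, 15.2]), (-5, 1398, [-43.0, -39.2], [-16.0, 14.7]), (0, 1446, [-43.5, -39.2], [-16.0, 14.8]), (5, 1506, [-43.5, -39.2], [-16.0, 14.6]), (10, 1695, [-43.4, -39.1], [-16.0, 16.0]), (15, 1682, [-55.7, -39.1], [-16.0, 16.0]), (20, 1331, [-40.8, -38.9], [-16.0, 13.4]), (25, 1375, [-40.9, -38.9], [-15.9, 13.3]), (30, 1411, [-41.0, -39.0], [-15.7, 13.4]), (35, 1478, [-41.1, -39.0], [-15.9, 13.2]), (40, 1507, [-41.0, -39.1], [-15.7, 13.3]), (45, 1580, [-41.0, -39.0], [-15.9, 13.3]), (50, 2043, [-41.3, -38.3], [-16.0, 13.7]), (55, 741, [-33.8, -30.6], [-14.7, 12.2])]
ends -27.59492031717649 56.60440587384763
{'tool_pos': array([0.51834734, 0.24224613, 0.20138397]), 'grasp_force': 59.62810456752777, 'gripper_width': 0.331975018515618, 'contact_force': array([ 0.98159463,  0.22351899, -2.38586398])}
shift [ 0.1064  0.9394 -0.0983] turn [ 0.0024  0.164  -0.027 ]
```

View pics/w4.png

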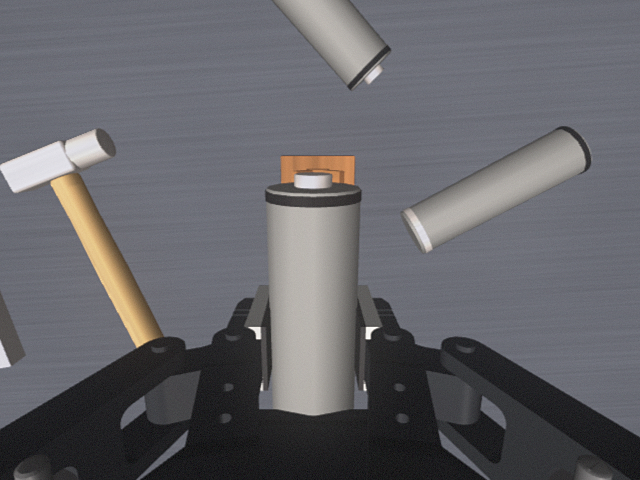

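Call:
jog_arm(motion="0 0.1 0.94 -0.1 0 0.164 -0.027;0 0.1 0.94 -0.1 0 0.164 -0.027;0 0.1 0.94 -0.1 0 0.164 -0.027;0 0.1 0.94 -0.1 0 0.164 -0.027;0 0.1 0.94 -0.1 0 0.164 -0.027")

```text
time: 8.35
tool_pos: [0.5279, -0.07, 0.229]
tool_rot: [0.003, 0.993, -0.013, 0.12]
contact_force: [0.9, 0.3, -1.6]
gripper_width: 0.337
grasp_force: 59.9
```

```bash
python3 - <<'E'
from h import *
plan([.54,-.23,.18],-.026,.25)
E
```

```text
shift [0.008  0.3189 0.104 ] turn [0.0024 0.0056 0.0003]
```

Call:
jog_arm(motion="0 0.008 0.319 0.104 0.002 0.005 0;0 0.008 0.319 0.104 0.002 0.005 0;0 0.008 0.319 0.104 0.002 0.005 0;0 0.008 0.319 0.104 0.002 0.005 0;0 0.008 0.319 0.104 0.002 0.005 0")

```text
time: 8.98
tool_pos: [0.5409, -0.2278, 0.1811]
tool_rot: [0.001, 0.992, -0.013, 0.125]
contact_force: [0.9, 0.9, -2.8]
gripper_width: 0.333
grasp_force: 60.0
```

```bash
python3 - <<'E'
from h import *
f,T=stickfit();s=state()
from scipy.optimize import least_squares
# cylinder fit, x 22..50 : radius 15 fixed, axis y0+a x, z0+b x
m=(T[:,0]>22)&(T[:,0]<50)&(T[:,2]<-26);Q=T[m]
r=least_squares(lambda p:np.hypot(Q[:,1]-p[0]-p[1]*Q[:,0],Q[:,2]-p[2]-p[3]*Q[:,0])-15,[0,0,-22,0],loss='soft_l1');print('axis y0,a,z0,b',r.x.round(3),r.cost/len(Q))
P=cloud(f)
m=(abs(P[...,1]+.23)<.1)&(abs(P[...,0]-.62)<.1)&(P[...,2]<.004)&(f["range_z"]>0);print('table z',np.median(P[m][:,2]))
nub=T[(abs(T[:,1]+1)<5)&(abs(T[:,2]+25)<12)];print('nubmax',np.percentile(nub[:,0],[98,99.5,100]))
# scene/top view of the stick
for c in("top","scene"):
    g=grab_frame(c);P=cloud(g);m=(abs(P[...,1]+.23)<.025)&(abs(P[...,0]-.54)<.09)&(P[...,2]>.13)&(P[...,2]<.3)
    for t in("nub_end","flat_end","cell"): print(c,t,[(round(r["p"],2),np.round(r["at"],3).tolist()) for r in place_of(c,t) if r["at"][2]>.1])
print(s["tool_pos"],s["contact_force"],rot(s["tool_rot"]).as_matrix().round(4).tolist())
E
```

```text
[(-30, 7, [-25.8, -24.9], [-15.0, 14.2]), (-25, 183, [-33.3, -28.3], [-15.0, 14.1]), (-20, 997, [-36.4, -34.3], [-14.7, 13.9]), (-15, 1072, [-36.4, -34.5], [-15.0, 14.3]), (-10, 1329, [-38.3, -34.7], [-16.0, 16.0]), (-5, 1466, [-39.1, -34.8], [-16.0, 15.7]), (0, 1505, [-39.3, -34.8], [-16.0, 15.6]), (5, 1586, [-39.2, -34.8], [-16.0, 16.0]), (10, 1937, [-54.4, -34.7], [-16.0, 16.0]), (15, 1307, [-36.4, -34.4], [-14.9, 14.0]), (20, 1359, [-36.4, -34.3], [-15.0, 14.3]), (25, 1376, [-36.3, -34.3], [-14.9, 14.2]), (30, 1456, [-36.4, -34.4], [-14.9, 14.4]), (35, 1483, [-36.3, -34.3], [-15.0, 14.1]), (40, 1536, [-36.3, -34.3], [-15.1, 14.3]), (45, 1570, [-36.4, -34.3], [-15.0, 14.3]), (50, 1870, [-36.4, -31.4], [-15.3, 14.7]), (55, 356, [-27.3, -25.3], [-6.2, 5.4])]
ends -29.026873016075495 54.6774673327275
axis y0,a,z0,b [-4.1900e-01  1.0000e-03 -2.0624e+01 -8.0000e-03] 0.11274179455400676
table z 0.0012865628288389053
nubmax [53.93950109 54.56857415 54.67746733]
top nub_end [(0.46, [0.59, -0.227, 0.216])]
top flat_end []
top cell [(0.5, [0.541, -0.227, 0.201])]
scene nub_end [(0.62, [0.596, -0.23, 0.216])]
scene flat_end [(0.87, [0.484, -0.224, 0.184])]
scene cell [(0.9, [0.538, -0.226, 0.204])]
[ 0.54135678 -0.22751245  0.18199632] [ 0.21193729  0.34840969 -2.0169492 ] [[0.9683, -0.025, 0.2487], [-0.0241, -0.9997, -0.0067], [0.2487, 0.0005, -0.9686]]
```

```bash
cat >> h.py <<'E'
O=np.array([.5465,-.230,0]);YC=-.026;OFF=np.array([-.0004,-.0004,-.021])
def goal(xf,zf,th,y=0):
    Rz=R.from_euler('z',YC); u=np.array([np.cos(th),0,np.sin(th)])
    c=O+Rz.apply(np.array([xf,y,zf])/1000+.055*u)
    print(xf,zf,th,end=' '); plan(c-tgt(YC,th).apply(OFF),YC,th)
def where():
    s=state();r=rot(s["tool_rot"]);c=s["tool_pos"]+r.apply(OFF);u=r.apply([1,0,0]);Rz=R.from_euler('z',YC).inv()
    print('t',s["time"],'flat',(Rz.apply(c-.055*u-O)*1000).round(1),'nub',(Rz.apply(c+.055*u-O)*1000).round(1),'F',Rz.apply(s["contact_force"]).round(1),'grip',round(s["grasp_force"],1),'tilt',round(float(np.arcsin(u[2])),4))
E
python3 - <<'E'
from h import *
where();goal(-37,80,.25);goal(-37,60,.25);goal(-37,50,.25)
E
```

```text
t 9.425 flat [-63.3   1.9 190.2] nub [ 43.2   2.  217.9] F [-0.2 -0.  -2.6] grip 60.0 tilt 0.254
-37 80 0.25 shift [-0.0046  0.0034  0.227 ] turn [ 0.0014 -0.0026  0.001 ]
-37 60 0.25 shift [-0.0147  0.0033  0.2658] turn [ 0.0014 -0.0026  0.001 ]
-37 50 0.25 shift [-0.0197  0.0032  0.2851] turn [ 0.0014 -0.0026  0.001 ]
```

Call:
jog_arm(motion="0 -0.005 0.003 0.1 0.001 -0.002 0.001;0 -0.005 0.003 0.19 0.001 -0.002 0.001;0 -0.01 0.003 0.24 0.001 -0.002 0.001;0 -0.015 0.003 0.26 0.001 -0.002 0.001;0 -0.015 0.003 0.266 0.001 -0.002 0.001")

```text
time: 10.05
tool_pos: [0.568, -0.2312, 0.0529]
tool_rot: [0.002, 0.992, -0.013, 0.125]
contact_force: [-0.3, 0.8, -2.2]
gripper_width: 0.334
grasp_force: 60.2
```

```bash
python3 - <<'E'
from h import *
where();goal(-37,50,.25)
for c in("scene",):
    f=grab_frame(c);cv2.imwrite('pics/s5.png',cv2.resize(f["color"][210:350,180:330],(640,597),interpolation=2)[...,::-1])
where()
E
```

```text
t 10.05 flat [-37.3  -0.2  59.5] nub [69.3 -0.3 86.8] F [-0.3  0.8 -2.2] grip 60.2 tilt 0.2504
-37 50 0.25 shift [-0.0041 -0.0006  0.0186] turn [ 0.0003 -0.0003 -0.0006]
t 10.1 flat [-36.9  -0.4  60. ] nub [69.6 -0.5 87.3] F [ 0.  -0.6 -2.1] grip 60.2 tilt 0.2514
```

View pics/s5.png

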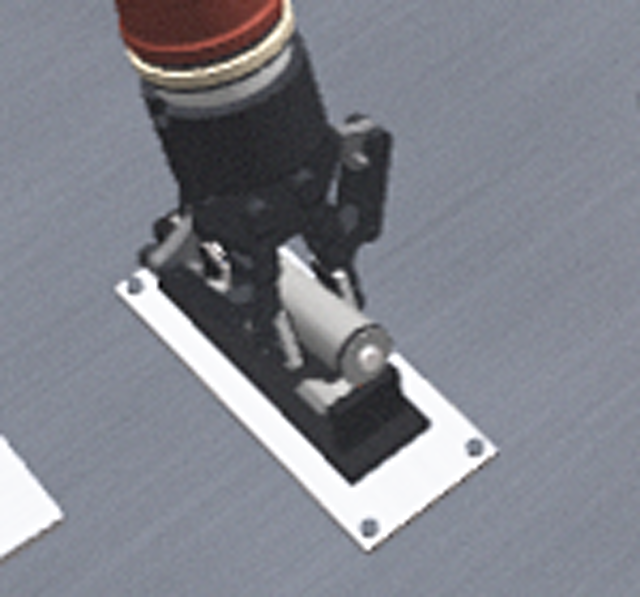

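Call:
jog_arm(motion="0 -0.001 0 0.005 0 0 0;0 -0.002 0 0.009 0 0 0;0 -0.003 0 0.013 0 0 0;0 -0.004 0 0.017 0 0 0;0 -0.004 0 0.017 0 0 0")

```text
time: 10.72
tool_pos: [0.568, -0.2311, 0.0438]
tool_rot: [0.002, 0.992, -0.013, 0.125]
contact_force: [0.1, -0.5, -2.1]
gripper_width: 0.333
grasp_force: 60.2
```

```bash
python3 - <<'E'
from h import *
where();goal(-43,50,.25);goal(-47,50,.25)
E
```

```text
t 10.725 flat [-37.4  -0.1  50.4] nub [69.2 -0.2 77.6] F [ 0.2 -0.5 -2.1] grip 60.2 tilt 0.25
-43 50 0.25 shift [-0.0111 -0.0003 -0.0019] turn [ 0.0001 -0.     -0.0006]
-47 50 0.25 shift [-0.0188 -0.0002 -0.0039] turn [ 0.0001 -0.     -0.0006]
```

Call:
jog_arm(motion="0 -0.006 0 -0.001 0 0 0;0 -0.011 0 -0.002 0 0 0;0 -0.015 0 -0.003 0 0 0;0 -0.019 0 -0.004 0 0 0;0 -0.0195 0 -0.004 0 0 0")

```text
time: 11.35
tool_pos: [0.5586, -0.231, 0.044]
tool_rot: [0.002, 0.992, -0.013, 0.126]
contact_force: [2.7, 0.6, -3.3]
gripper_width: 0.334
grasp_force: 60.2
```

```bash
python3 - <<'E'
from h import *
where();goal(-52,50,.25)
E
```

```text
t 11.35 flat [-46.8  -0.2  50.5] nub [59.8 -0.4 77.9] F [ 2.7  0.7 -3.3] grip 60.2 tilt 0.2517
-52 50 0.25 shift [-0.0104 -0.0006 -0.0014] turn [ 0.0005 -0.0011 -0.0007]
```

Call:
jog_arm(motion="0 -0.003 0 0 0 0 0;0 -0.006 0 -0.001 0 0 0;0 -0.009 0 -0.0015 0 0 0;0 -0.0105 0 -0.0015 0 0 0;0 -0.0105 0 -0.0015 0 0 0")

```text
time: 11.98
tool_pos: [0.5538, -0.231, 0.0438]
tool_rot: [0.002, 0.992, -0.013, 0.126]
contact_force: [5.6, 0.2, -2.1]
gripper_width: 0.337
grasp_force: 60.1
```

```bash
python3 - <<'E'
from h import *
where();goal(-57,50,.25)
E
```

```text
t 11.975 flat [-51.6  -0.3  50.3] nub [54.9 -0.4 77.8] F [ 5.6  0.4 -2.1] grip 60.1 tilt 0.2526
-57 50 0.25 shift [-0.0107 -0.0007 -0.0019] turn [ 0.0006 -0.0017 -0.0007]
```

Call:
jog_arm(motion="0 -0.003 0 0 0 0 0;0 -0.006 0 -0.001 0 0 0;0 -0.009 0 -0.0015 0 0 0;0 -0.0107 0 -0.002 0 0 0;0 -0.0107 0 -0.002 0 0 0")

```text
time: 12.6
tool_pos: [0.5494, -0.2309, 0.0442]
tool_rot: [0.002, 0.992, -0.014, 0.127]
contact_force: [8.9, 2.5, -1.7]
gripper_width: 0.327
grasp_force: 60.1
```

```bash
python3 - <<'E'
from h import *
where();goal(-57.8,49.5,.19);goal(-58.5,49.5,.12)
E
```

```text
t 12.6 flat [-56.   -0.3  50.5] nub [50.4 -0.5 78.3] F [ 8.8  2.7 -1.7] grip 60.1 tilt 0.2552
-57.8 49.5 0.19 shift [-0.0069 -0.0009  0.0081] turn [ 0.0009 -0.0435 -0.001 ]
-58.5 49.5 0.12 shift [-0.012  -0.0009  0.0152] turn [ 0.0008 -0.0901 -0.0011]
```

Call:
jog_arm(motion="0 -0.003 0 0.004 0 -0.022 0;0 -0.006 0 0.0075 0 -0.045 0;0 -0.009 0 0.011 0 -0.067 0;0 -0.012 0 0.015 0 -0.09 0;0 -0.012 0 0.015 0 -0.09 0")

```text
time: 13.22
tool_pos: [0.5465, -0.2309, 0.0357]
tool_rot: [0.001, 0.998, -0.014, 0.061]
contact_force: [8.8, 1.9, -1.8]
gripper_width: 0.336
grasp_force: 60.2
```

```bash
python3 - <<'E'
from h import *
where();goal(-59,49,.06);goal(-59.5,48.5,0)
f=grab_frame("scene");cv2.imwrite('pics/s6.png',cv2.resize(f["color"][230:350,200:310],(550,600),interpolation=2)[...,::-1])
E
```

```text
t 13.225 flat [-57.5  -0.4  49.8] nub [51.7 -0.5 63.1] F [ 8.7  2.2 -1.8] grip 60.2 tilt 0.1216
-59 49 0.06 shift [-0.006  -0.001   0.0079] turn [ 0.0009 -0.0411 -0.0008]
-59.5 48.5 0 shift [-0.0102 -0.001   0.0152] turn [ 0.0009 -0.0811 -0.0009]
```

View pics/s6.png

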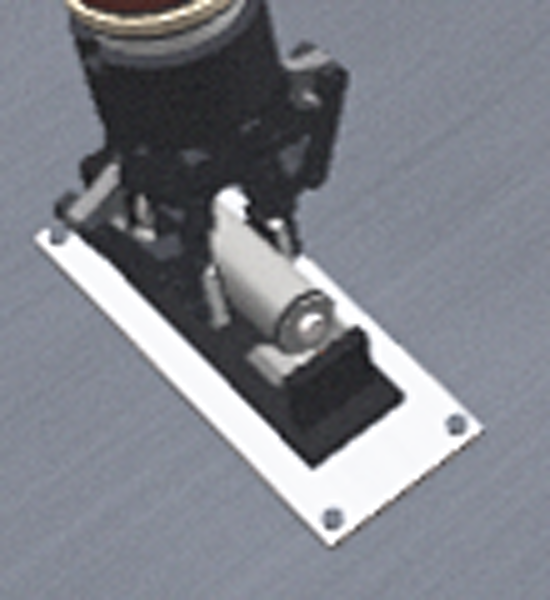

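Call:
jog_arm(motion="0 -0.004 0 0 0 0 0;0 -0.005 0 0.003 0 -0.013 0;0 -0.006 0 0.005 0 -0.026 0;0 -0.008 0 0.008 0 -0.041 0;0 -0.008 0 0.008 0 -0.041 0")

```text
time: 13.9
tool_pos: [0.5437, -0.2309, 0.0318]
tool_rot: [0.001, 0.999, -0.014, 0.031]
contact_force: [11.2, 1.4, 0.4]
gripper_width: 0.335
grasp_force: 60.4
```

```bash
python3 - <<'E'
from h import *
where();goal(-60,48.5,0);goal(-60,48,0)
E
```

```text
t 13.9 flat [-59.4  -0.5  49.3] nub [50.4 -0.6 56.2] F [11.1  1.7  0.4] grip 60.4 tilt 0.062
-60 48.5 0 shift [-0.0042 -0.0012  0.0084] turn [ 0.0009 -0.0414 -0.0011]
-60 48 0 shift [-0.0042 -0.0012  0.0094] turn [ 0.0009 -0.0414 -0.0011]
```

Call:
jog_arm(motion="0 -0.001 0 0.002 0 -0.01 0;0 -0.0015 0 0.004 0 -0.02 0;0 -0.002 0 0.006 0 -0.03 0;0 -0.003 0 0.0084 0 -0.041 0;0 -0.003 0 0.0084 0 -0.041 0")

```text
time: 14.52
tool_pos: [0.5429, -0.2309, 0.0282]
tool_rot: [0.001, 1.0, -0.014, 0.001]
contact_force: [9.9, 3.3, 2.9]
gripper_width: 0.332
grasp_force: 60.8
```

```bash
python3 - <<'E'
from h import *
where()
f=grab_frame("scene");cv2.imwrite('pics/s7.png',cv2.resize(f["color"][230:350,200:310],(550,600),interpolation=2)[...,::-1])
E
```

```text
t 14.525 flat [-59.   -0.5  49.1] nub [51.  -0.6 49.3] F [9.8 3.5 2.9] grip 60.8 tilt 0.0013
```

View pics/s7.png

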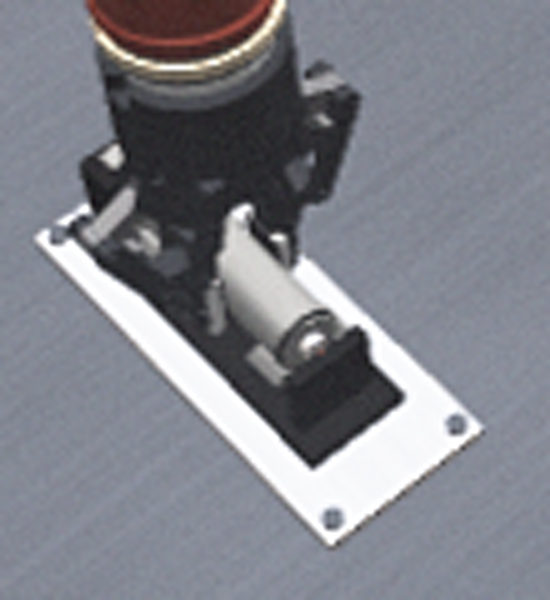

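Call:
jog_arm(motion="0 0 0 0.0005 0 0 0;0 0.002 0 0.001 0 0 0;0 0.004 0 0.001 0 0 0;0 0.006 0 0.001 0 0 0;0 0.006 0 0.001 0 0 0")

```text
time: 15.2
tool_pos: [0.5451, -0.2309, 0.0279]
tool_rot: [0.001, 1.0, -0.013, -0.0]
contact_force: [6.7, 4.0, 6.4]
gripper_width: 0.332
grasp_force: 61.1
```

```bash
python3 - <<'E'
from h import *
where()
E
```

```text
t 15.2 flat [-56.8  -0.4  48.9] nub [53.2 -0.5 48.9] F [6.6 4.1 6.4] grip 61.1 tilt -0.0006
```

Call:
jog_arm(motion="0 0 -0.0008 -0.0005 0 0 0;30 0 -0.0008 -0.0005 0 0 0;36 0 -0.0008 -0.0005 0 0 0;50 0 -0.0008 -0.0005 0 0 0;90 0 -0.0008 -0.0005 0 0 0")

```text
time: 15.82
tool_pos: [0.5409, -0.23, 0.0243]
tool_rot: [-0.0, 1.0, -0.014, -0.005]
contact_force: [-0.3, 0.3, 0.4]
gripper_width: 0.698
grasp_force: 0.0
```

Call:
jog_arm(motion="100 0 0 0 0 0 0;100 0 0 0 0 0 0;100 0 0 -0.04 0 0 0;100 0 0 -0.12 0 0 0;100 0 0 -0.22 0 0 0")

```text
time: 16.45
tool_pos: [0.5421, -0.2298, 0.1365]
tool_rot: [-0.0, 1.0, -0.013, -0.004]
contact_force: [1.3, 0.4, 0.4]
gripper_width: 1.001
grasp_force: 0.0
```

Call:
jog_arm(motion="100 0 0 -0.05 0 0 0;100 0 0 -0.12 0 0 0;100 0.08 0 -0.2 0 0 0;100 0.1 0 -0.2 0 0 0;100 0.1 0 -0.2 0 0 0")

```text
time: 17.08
tool_pos: [0.5936, -0.2313, 0.2351]
tool_rot: [0.0, 1.0, -0.013, -0.004]
contact_force: [-1.1, 0.1, 0.1]
gripper_width: 0.993
grasp_force: 0.0
```

```bash
python3 - <<'E'
from h import *
print(state()["tool_pos"],state()["gripper_width"])
f=grab_frame("wrist");P=cloud(f)
def rect(m,n):
    p=P[m]; r=cv2.minAreaRect((p[:,:2]*1000).astype(np.float32));print(n,m.sum(),np.round(r[0],1),np.round(r[1],1),round(r[2],2),'z',np.percentile(p[:,2],[50,98]).round(4))
    return p
rz=R.from_euler('z',YC).inv();Q=rz.apply((P.reshape(-1,3)-O))*1000
m=(Q[:,2]>52)&(Q[:,2]<72)&(abs(Q[:,1])<20)&(abs(Q[:,0])<52)
q=Q[m];from scipy.optimize import least_squares
r=least_squares(lambda p:np.hypot(q[:,1]-p[0]-p[1]*q[:,0],q[:,2]-p[2]-p[3]*q[:,0])-15,[0,0,48,0],loss='soft_l1');print('axis y0,a,z0,b',r.x.round(3))
n=Q[(abs(Q[:,1])<5)&(Q[:,2]>45)&(abs(Q[:,0])<70)];print('z profile',[(k,np.round(np.median(n[abs(n[:,0]-k)<1.5,2]),1)) for k in range(-60,68,4) if (abs(n[:,0]-k)<1.5).any()])
save(f,'w8.png')
E
```

```text
[ 0.59355542 -0.23132242  0.23510727] 0.9925056608937254
axis y0,a,z0,b [-1.3400e-01 -2.0000e-03  4.9842e+01 -1.5000e-02]
z profile [(-60, np.float64(53.8)), (-56, np.float64(65.1)), (-52, np.float64(65.9)), (-48, np.float64(65.4)), (-44, np.float64(65.3)), (-40, np.float64(64.8)), (-36, np.float64(64.7)), (-32, np.float64(64.8)), (-28, np.float64(64.8)), (-24, np.float64(64.9)), (-20, np.float64(64.8)), (-16, np.float64(64.6)), (-12, np.float64(64.6)), (-8, np.float64(64.6)), (-4, np.float64(64.7)), (0, np.float64(64.7)), (4, np.float64(64.6)), (8, np.float64(64.4)), (12, np.float64(64.4)), (16, np.float64(64.1)), (20, np.float64(64.4)), (24, np.float64(64.2)), (28, np.float64(64.2)), (32, np.float64(64.1)), (36, np.float64(63.9)), (40, np.float64(64.5)), (44, np.float64(63.8)), (48, np.float64(64.2)), (52, np.float64(55.5)), (56, np.float64(310.7)), (60, np.float64(321.7)), (64, np.float64(49.8))]
```

View pics/w8.png

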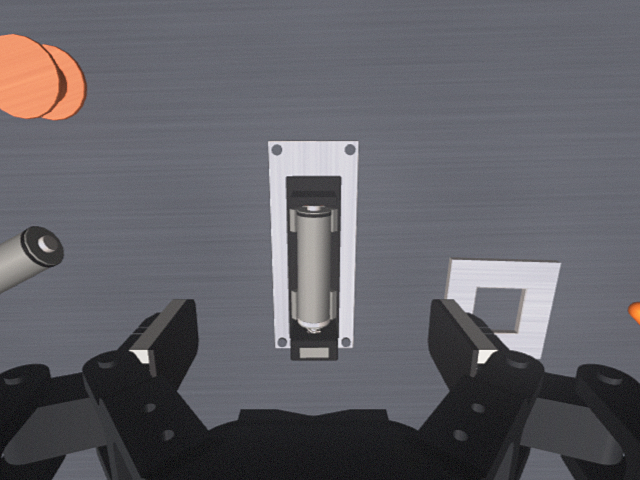

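```bash
python3 -c "
from h import *
print(job_done())"
```

```text
the job is handed in; nothing more can be done
None
```

I loaded the stick into the charger and handed the job in at about 17 s. The last wrist picture shows it level in both supports and held between spring and plate, with the gripper clear. The judge's verdict was not shown.

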